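# Release a batch of bronze shafts with the feeder's two plungers

## Robot

A 6-joint arm with a two-finger parallel gripper is mounted at the origin on the work surface. World frame = base frame: x ahead of the robot, y to its left, z up, the work surface at z = 0. Lengths are in mm, angles in rad, forces in N, time in s.
With the tool pointing down it reaches from about 350 to 775 mm from the base axis. Payload 7.3 kg.
Tool frame: the origin (TCP) lies at the very end of the fingers, on their centre line; the grasp point (between the pads) lies 19 mm behind it (bot.grip_point_offset is the distance from the TCP to the grasp point, in mm); z points along the fingers, y is the line along which they close (so a half turn about z gives the same grasp; the last joint's range is limited). The gripper opens to 92 mm and grips with 3 to 60 N. Pads are 19 mm wide; open, the fingers measure 130 mm over their backs; the gripper's body (75 mm by 190 mm) begins 47 mm behind the grasp point.
Start: joints at [1.089, 0.342, 1.524, -0, 1.275, -0.146], TCP at [172.986, 495.702, 226.741] pointing down, gripper open.
Joint ranges: [-2.53, 2.53], [-0.77, 2.02], [0.04, 2.7], [-1, 4.14], [0.28, 2.66], [-3.11, 3.11]. Speed limits (rad/s): [2.57, 2.57, 3.14, 3.14, 3.14, 3.14].

## Interface

Orientations are given as [roll, pitch, yaw] about the fixed x, y, z axes, in that order (R = Rz(yaw) Ry(pitch) Rx(roll)).
In Python, from plant import bot gives the robot as it stands. The module is installed in compiled form; this text tells all that it offers.
- The arm moves only by the shell command python3 -m jog 'ROWS' [OPENING]. ROWS is JSON, a list of rows, each a list of 6 numbers: the shift along the tool's x, y, z in mm, then the turn, a rotation vector about the tool's x, y, z in rad. In form: [[dx, dy, dz, rx, ry, rz], ...]. A call has 1 to 12 rows; each row shifts and turns the commanded pose from where the row before left it, along the tool's axes as they then stand; what a row does not reach is not made up. A row lasts 1/10 s, in which the tool goes at most 50 mm and 8.59 degrees, less where a joint would pass 70% of its speed; a pose out of reach is approached as far as the arm can. A call with a gripper value outside its range is refused whole. OPENING is the opening in per cent of the stroke, from 0 (shut) to 100 (fully open), set as the call begins (- or left out, the last holds). The fingers move at their own pace and stop on an object; the grip force is fixed at half the most. Time passes only in rows, so rows that do not move let the fingers close. It gives the time, the measured TCP pose, the force, the opening and the grip force at its end, in the units of the state.
- bot.get_obs(): the state, without advancing time (a new reading comes with each control period).
- bot.capture(name): name is "side" or "top" or "wrist"; returns the picture (480x640x3 uint8, red, green, blue); there is no depth.
- bot.camera_model(name): a dict with "fx", "fy", "cx", "cy" (pixels), "position" and "orientation" of the camera in the world; the wrist camera has in their place "T_tool_cam" (4x4, takes a point from camera to tool coordinates, whose origin is the TCP and whose axes are the flange's). Camera axes: x right, y down, z forward; pixel columns grow to the right and rows downward; lengths in mm; the calibration is good to about 2 mm. A picture is of the moment at which its call begins: read the wrist's pose just before it. camera_model takes no time and is no camera call.
- bot.close_job(): hands the job in; it is judged then, once.
Trained networks look in the newest picture that a camera, given by its name, has taken for a name from the list of things; names that differ only in an ending like _2 or _b are one class to them, and where a whole thing is asked for, a point or a joint stands for the part that bears it (a point fixed in the world has none). Each returns a list of dicts, best first, with "p" (0 to 1); they miss things now and then, are a little off and sometimes report something else, mostly with a low value. They report only what shows in the picture. A call takes as long as a camera call. They do not tell look-alikes from the thing itself.
- bot.outline_of(target, camera): "mask" (480x640 bool, what is visible of it) and "pixel" ([column, row] in pixels, amid what is visible of it).
The state is a dict: "time": time; "joint_positions": joint angles; "dq": joint speeds; "tau": joint torques, N m; "tool_pos": TCP position; "tcp_rot": TCP orientation; "contact_force": force on the tool from outside, world axes, zero at the start; "moment": the same for the moment, N m; "grip_width": finger opening in mm; "finger_force": force on a finger pad.
Only numpy, scipy, OpenCV 4.12 (cv2) and the standard library are available. Lean on these libraries where they do the work, as an engineer would, in place of code of your own. Each camera call takes 0.05 s, during which the arm holds its last target. There are 200 camera calls.

## Task

Let the three bronze shafts out of the gravity feeder: with one fingertip on each of its two round plungers, press both down together, never one alone, and keep both down until all three shafts have rolled to the end stop and lie still. Then let the plungers spring up and move clear. Do not touch the shafts themselves, pick anything up, press the square buttons of the switch box, or disturb the other things on the bench.

Things in the scene. Friction and masses are not known exactly. Their poses are not given: they have to be found in the camera images.
- feeder: Cast dark-grey gravity feeder, bolted down, 295 mm long (x), 150 mm wide (y). Origin on the bench; its x points down the slope, away from the robot, z up; turned up to 20 degrees. At x = -125 to -70 mm a flat deck 62 mm high carries two round plungers; from there a steel chute 136 mm wide slopes down (0.22 rad) to an end stop at x = 162 mm. Side walls stand 25 mm above the chute.
- plunger_left (a joint): Travel of the left plunger: 0 up, 0.008 m fully down. Sprung, moves straight down, about 1.5 N to start, 5 N at full travel; springs back when let go. It carries a stop pin at feeder x = 25 mm, 5 mm proud of the chute, that holds the shafts back; from about 5 mm of travel the pin is below the chute surface. The shafts roll only when both pins are down.
- plunger_right (a joint): Travel of the right plunger (feeder -y side, on the right as seen from the robot), the same in all ways. The chute surface is 61 mm above the bench at the deck and 9 mm at the end stop, which is 50 mm high.
- plunger_left_top (a point): Centre of the top face of the left plunger's black round cap, 26 mm across; it stands 18 mm above the deck (80 mm above the bench) when up, at feeder x = -97 mm, y = +32 mm. The two cap centres are 64 mm apart. Moves down with the plunger.
- plunger_right_top (a point): Centre of the top face of the right plunger's cap, the same, at feeder y = -32 mm.
- shaft1: Bronze shaft blank, 22 mm across, 130 mm long, 0.3 to 0.5 kg, lying across the chute along the feeder's y; origin at its centre. At the start it rests against the two stop pins (feeder x = 15 mm). Released, it rolls by itself to the end stop within about a second, and then lies at feeder x of about 151 mm.
- shaft2: Bronze shaft blank, 22 mm across, 130 mm long, 0.3 to 0.5 kg, lying across the chute along the feeder's y; origin at its centre. At the start it rests touching the first (feeder x = -7 mm). Released, it rolls by itself to the end stop within about a second, and then lies at feeder x of about 129 mm.
- shaft3: Bronze shaft blank, 22 mm across, 130 mm long, 0.3 to 0.5 kg, lying across the chute along the feeder's y; origin at its centre. At the start it rests touching the second (feeder x = -28 mm), its top about 74 mm above the bench. Released, it rolls by itself to the end stop within about a second, and then lies at feeder x of about 108 mm.
- switchbox: Bystander: a dark cast switch box, bolted down, 90 x 130 x 45 mm, with two square black buttons on top; origin on the bench under its centre. Not part of the job.
- switch_left (a joint): Travel of the switch box's left square button (24 mm square, its top 55 mm above the bench): 0 up, 0.006 m fully down. To be left alone.
- switch_right (a joint): Travel of the switch box's right square button (24 mm square, its top 55 mm above the bench): 0 up, 0.006 m fully down. To be left alone.
- paste_jar: Bystander: small closed jar, 36 mm across, 45 mm high, standing beside the feeder's deck; origin at the centre of its underside.
- collar: Bystander: bronze collar, 40 mm across with a 22 mm bore, 22 mm high, lying flat beside the feeder's deck; origin at the centre of its underside.
- impeller: Bystander: small bronze impeller, 94 mm across, 14 mm high, lying flat in front of the switch box; origin at the centre of its underside.
- handpiece: Bystander: deburring handpiece, a black and aluminium rod 150 mm long and 22 mm thick, lying along its x; origin on its underside.
- oil_bottle: Bystander: white bottle with black cap, 56 mm across, 130 mm high; origin at the centre of its underside.
- brush: Bystander: hand brush lying along its x; origin on its underside.
- wrench: Bystander: steel wrench lying along its x; origin on its underside.
There are look-alikes about, which are no part of the job. What is shaped like the shaft3 but green is not meant. Leave any orange look-alike of the shaft1 alone.

How it is judged (in metres and radians):
On the way, in this order (a step that is already met when the one before it is completed fails the run):
1. both plungers are down together (value of joint each of plunger_left, plunger_right above 0.003 m), for 0.1 s.
2. both plungers are still held down while all three shafts lie still at the bottom of the chute (value of joint each of plunger_left, plunger_right above 0.0045 m and x of shaft1 in the frame of feeder between 0.07 and 0.162 m and x of shaft2 in the frame of feeder between 0.07 and 0.162 m and x of shaft3 in the frame of feeder between 0.07 and 0.162 m and height (world z) of each of shaft1, shaft2, shaft3 below 0.055 m and linear speed of each of shaft1, shaft2, shaft3 below 0.03 m/s), for 0.2 s.
At the end, for the whole second after the job is handed in: All three shafts lie still (under 30 mm/s) in the lower end of the chute (feeder x of 70 to 162 mm, centres lower than 55 mm above the bench), and both plungers are up again (less than 1.5 mm of travel) (x of shaft1 in the frame of feeder between 0.07 and 0.162 m and x of shaft2 in the frame of feeder between 0.07 and 0.162 m and x of shaft3 in the frame of feeder between 0.07 and 0.162 m and height (world z) of each of shaft1, shaft2, shaft3 below 0.055 m and linear speed of each of shaft1, shaft2, shaft3 below 0.03 m/s and value of joint each of plunger_left, plunger_right below 0.0015 m); the robot touches nothing.
It fails at once if one plunger was pressed well down while the other was still up ((value of joint plunger_left above 0.0045 m and value of joint plunger_right below 0.001 m) or (value of joint plunger_right above 0.0045 m and value of joint plunger_left below 0.001 m)).
It fails at once if a shaft was touched by the robot (contact force between any of the arm, the fingers and shaft1 above 0.5 N or contact force between any of the arm, the fingers and shaft2 above 0.5 N or contact force between any of the arm, the fingers and shaft3 above 0.5 N).
It fails at once if a shaft was lifted out of the chute (height (world z) of any of shaft1, shaft2, shaft3 above 0.09 m).
It fails at once if a button of the switch box was pressed (value of joint any of switch_left, switch_right above 0.002 m).
It fails at once if a bystander was shifted by more than 20 mm or lifted (distance of any of paste_jar, collar, impeller, handpiece, oil_bottle, brush, wrench from where it was at the start of the episode above 0.02 m).
It also fails if it takes over 32 s, if anything falls off the work surface, if the arm or the gripper's body presses on something with over 40 N, if the wrist force passes 120 N, or if a joint passes its speed limit or range.

## Working session

There is one attempt and no reset: what is moved stays moved. The work goes in short steps, Python scripts to look and compute and a shell command to move; the robot and the scene stay as the last step left them, time stands still between calls to the robot, and variables do not carry over. Pictures are saved under pics/ and viewed, at most 10 in all, crops included, and the job is handed in when it is done.

```bash
mkdir -p pics; python3 - <<'E'
from plant import bot
import cv2,numpy as np
for c in ["top","side"]:
    im=bot.capture(c); cv2.imwrite(f"pics/{c}1.png",im[:,:,::-1])
    print(c,bot.camera_model(c))
    for t in ["plunger_left_top","feeder","switchbox","shaft1"]:
        for d in bot.outline_of(t,c)[:4]:
            m=d["mask"]; ys,xs=np.nonzero(m); print(t,round(d["p"],2),d["pixel"],m.sum(),xs.min(),xs.max(),ys.min(),ys.max())
print(bot.camera_model("wrist")); print(bot.get_obs())
E
```

```text
top {'fx': 506.8321395857047, 'fy': 506.8321395857047, 'cx': 321.9102702976813, 'cy': 233.0421324716741, 'position': array([ 316.88603367,    7.88744421, 1419.4418763 ]), 'orientation': array([-3.00752362,  0.00997655, -1.54098739])}
plunger_left_top 0.46 [427.5, 244.5] 85 422 431 242 251
feeder 0.89 [420.2, 200.5] 5008 382 465 148 262
feeder 0.5 [499.2, 188.0] 517 485 514 173 198
switchbox 0.88 [279.6, 190.5] 1638 256 306 169 212
shaft1 0.94 [426.7, 213.0] 338 404 450 203 221
shaft1 0.75 [429.7, 217.7] 399 406 454 210 229
shaft1 0.72 [420.1, 204.5] 311 402 447 197 214
shaft1 0.63 [341.8, 164.1] 304 324 360 147 180
side {'fx': 533.4216059519555, 'fy': 533.4216059519555, 'cx': 317.9429635782507, 'cy': 254.54702261782472, 'position': array([ 345.14406185, -875.34851182,  796.29354143]), 'orientation': array([-2.23441042,  0.00284661, -0.17044539])}
plunger_left_top 0.65 [325.9, 355.0] 138 322 335 349 361
feeder 0.57 [402.2, 357.5] 11310 304 482 306 432
switchbox 0.72 [358.7, 236.6] 1806 333 385 216 264
shaft1 0.95 [244.9, 412.3] 928 220 276 383 443
shaft1 0.9 [414.6, 284.2] 478 397 429
[... 543 characters left out ...]
 1.00000000e+00]])}
{'time': 0.5, 'joint_positions': array([ 1.08904235e+00,  3.42029163e-01,  1.52414336e+00, -1.21949778e-05,
        1.27540646e+00, -1.46007790e-01]), 'dq': array([ 0.00094213, -0.00060424, -0.00125719, -0.00059527, -0.00181094,
        0.00040999]), 'tau': array([-2.15626380e-03, -4.30816233e+01, -2.44314784e+01,  7.16867647e-02,
        4.90077620e-02, -1.66679104e-05]), 'tool_pos': array([172.95834091, 495.68781791, 226.71019993]), 'tcp_rot': array([3.14158082e+00, 1.35324163e-05, 2.80585001e+00]), 'contact_force': array([-0.21526647,  0.38413795,  0.28237671]), 'moment': array([0.00086407, 0.01619028, 0.01707576]), 'finger_force': 0.0, 'grip_width': 91.51771498185049}
```

```bash
python3 - <<'E'
import cv2,numpy as np
a=cv2.imread("pics/top1.png")[130:280,320:520]; b=cv2.imread("pics/side1.png")[200:450,190:500]
cv2.imwrite("pics/cropa.png",cv2.resize(a,None,fx=4,fy=4,interpolation=2)[:600,:800]); cv2.imwrite("pics/cropb.png",cv2.resize(b,None,fx=2.4,fy=2.4,interpolation=2)[:600,:800])
E
```

```text
(no output)
```

View pics/cropa.png

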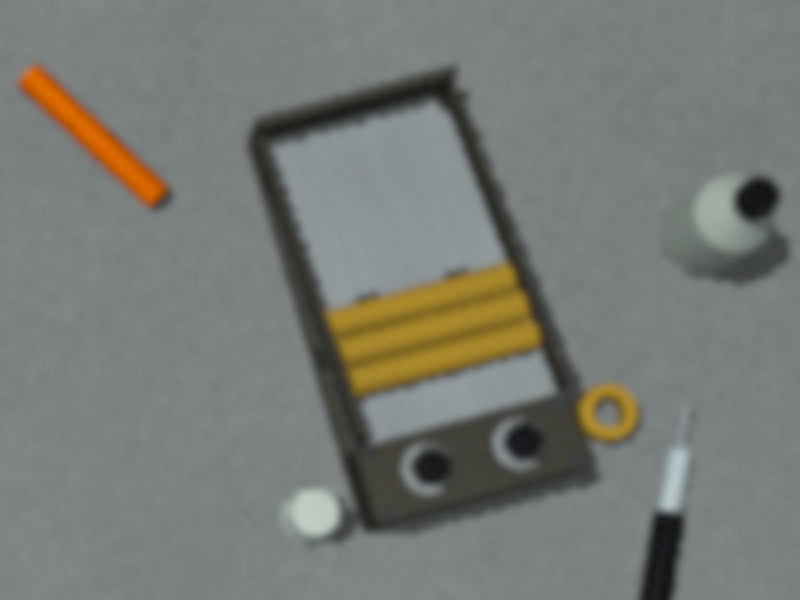

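View pics/cropb.png

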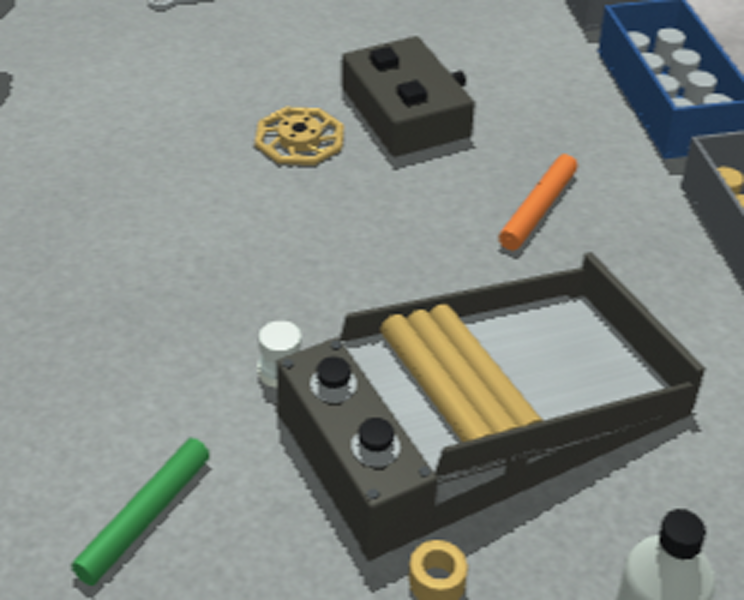

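The pictures show the feeder with the round caps at about (428,247) and (451,240) in the top view and (329,353) and (347,379) in the side view. The jar stands left of the deck and the collar right. I'll intersect these rays with the cap plane at z=80.

```bash
cat > h.py <<'E'
from plant import bot
import numpy as np
from scipy.spatial.transform import Rotation as R
def ray(c,px,z,T=None):
    m=bot.camera_model(c)
    if T is None: p=np.array(m["position"]);r=R.from_euler("xyz",m["orientation"]).as_matrix()
    else:
        A=T@np.array(m["T_tool_cam"]);p=A[:3,3];r=A[:3,:3]
    d=r@[(px[0]-m["cx"])/m["fx"],(px[1]-m["cy"])/m["fy"],1]
    return p+d*(z-p[2])/d[2]
def tool(o):
    T=np.eye(4);T[:3,:3]=R.from_euler("xyz",o["tcp_rot"]).as_matrix();T[:3,3]=o["tool_pos"];return T
E
python3 - <<'E'
from h import *
for c,a,b in [("top",(428,246.5),(450.8,239.7)),("side",(329,353),(347,379.3))]:
    p,q=ray(c,a,80),ray(c,b,80);d=p-q
    print(c,p.round(1),q.round(1),np.linalg.norm(d),"yaw",np.arctan2(-d[0],d[1]),((p+q)/2).round(1))
E
```

```text
top [ 469.1 -255.7   80. ] [ 489. -316.   80.] 63.55336401965015 yaw 0.31842844367643414 [ 479.  -285.8   80. ]
side [ 469.9 -253.4   80. ] [ 488.9 -315.5   80. ] 64.9853968696689 yaw 0.29646036977509044 [ 479.4 -284.4   80. ]
```

```bash
python3 -m jog '[[-39.2,-28.2,0,0,0,0],[-39.2,-28.2,0,0,0,0],[-39.2,-28.2,0,0,0,0],[-39.2,-28.2,0,0,0,0],[-39.2,-28.2,0,0,0,0],[-39.2,-28.2,0,0,0,0],[-39.2,-28.2,0,0,0,0],[-39.2,-28.2,0,0,0,0],[-39.2,-28.2,0,0,0,0],[-39.2,-28.2,0,0,0,0]]' 49; python3 -m jog '[[-19.4,-44.2,0,0,0,0],[-19.4,-44.2,0,0,0,0],[-19.4,-44.2,0,0,0,0],[-19.4,-44.2,0,0,0,0],[-19.4,-44.2,0,0,0,0],[-19.4,-44.2,0,0,0,0],[-19.4,-44.2,0,0,0,0],[-19.4,-44.2,0,0,0,0]]'; python3 -m jog '[[0,0,5,0,0,-0.128],[0,0,5,0,0,-0.128],[0,0,5,0,0,-0.128],[0,0,5,0,0,-0.128],[0,0,5,0,0,-0.128],[0,0,0,0,0,0],[0,0,0,0,0,0]]'
python3 - <<'E'
from h import *
import cv2
o=bot.get_obs();T=tool(o);im=bot.capture("wrist");cv2.imwrite("pics/w1.png",im[:,:,::-1])
print(o["tool_pos"],o["tcp_rot"],o["grip_width"],o["joint_positions"],o["time"])
for t in ["plunger_left_top","plunger_right_top"]:
    for d in bot.outline_of(t,"wrist"): print(t,d["p"],d["pixel"],d["mask"].sum(),ray("wrist",d["pixel"],80,T))
E
```

```text
time: 1.5
tool_pos: [451.1, 98.4, 227.0]
tcp_rot: [3.141, 0.001, 2.806]
contact_force: [0.2, 0.5, 0.3]
grip_width: 45.1
finger_force: 0.0
time: 2.3
tool_pos: [480.0, -286.8, 226.8]
tcp_rot: [3.141, 0.0, 2.806]
contact_force: [0.5, -0.2, 0.6]
grip_width: 44.8
finger_force: 0.0
time: 3.0
tool_pos: [480.2, -284.7, 201.8]
tcp_rot: [3.141, 0.0, -2.841]
contact_force: [0.5, -0.1, 0.5]
grip_width: 44.9
finger_force: 0.0
[ 480.20232927 -284.71470077  201.78635826] [ 3.14147819e+00  2.74765097e-05 -2.84078193e+00] 44.873953275920634 [-6.72520950e-01  4.23074842e-01  1.47076820e+00  9.18588328e-05
  1.24782880e+00 -2.54415716e+00] 3.0
plunger_left_top 0.93 [353.8, 225.4] 795 [ 465.99125838 -256.91179644   80.        ]
```

View pics/w1.png

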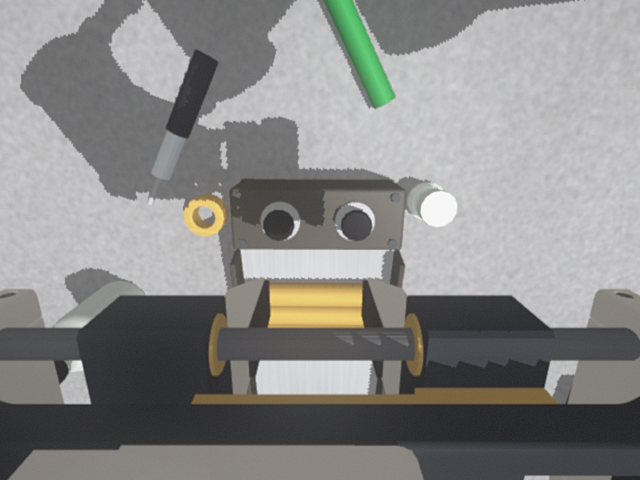

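The wrist view shows the right plunger's cap at about (279,224) and the left one's at (357,222), lined up nearly level. I'll fit both caps.

```bash
python3 - <<'E'
from h import *
import cv2
T=tool(bot.get_obs());g=cv2.imread("pics/w1.png")
P=[]
for x0,y0 in [(356,223),(279,224)]:
    b=((g.max(2)<42)*255).astype(np.uint8); w=np.zeros_like(b); cv2.circle(w,(x0,y0),24,255,-1)
    n,l,s,c=cv2.connectedComponentsWithStats(b&w); i=1+s[1:,4].argmax(); print(s[i],c[i]);P.append(ray("wrist",c[i],80,T))
p,q=P;d=p-q;print(p,q,np.linalg.norm(d),np.arctan2(-d[0],d[1]),(p+q)/2)
print([np.linalg.inv(T)@[*v,1] for v in P])
v=cv2.resize(g[170:260,220:420],None,fx=4,fy=4,interpolation=cv2.INTER_NEAREST);cv2.imwrite("pics/w1c.png",v)
E
```

```text
Traceback (most recent call last):
ValueError: attempt to get argmax of an empty sequence
```

```bash
python3 - <<'E'
from h import *
import cv2
T=tool(bot.get_obs());g=cv2.imread("pics/w1.png")
v=cv2.resize(g[170:260,220:420],None,fx=4,fy=4,interpolation=cv2.INTER_NEAREST);cv2.imwrite("pics/w1c.png",v)
print(g[222,262:300].max(1),g[222,338:376].max(1))
P=[ray("wrist",c,80,T) for c in [(356.5,222.5),(279,223.5)]]
p,q=P;d=p-q;print(p,q,np.linalg.norm(d),np.arctan2(-d[0],d[1]),(p+q)/2)
E
```

```text
[124  84  53  58  54  53  55  57  54  58  58  57  58  56  56  57  57  56
  58  53  55  56  55  56  57  56  57  56  54  51  53 116 209 228 228 226
 223 210] [133 132 124  84  58  65  74  74  73  77  75  77  75  76  78  79  77  79
  78  81  80  79  82  80  80  82  83  80  82  86  86  81  74 130 224 233
 198 141]
[ 463.2557765  -255.73840009   80.        ] [ 482.83698958 -315.65806758   80.        ] 63.038008035595915 0.3158510192704262 [ 473.04638304 -285.69823383   80.        ]
```

View pics/w1c.png

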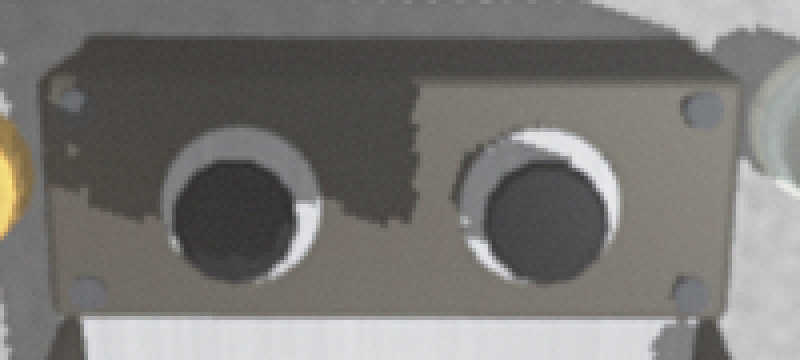

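The caps sit level in the picture, so the yaw matches. Combining the views puts the centre near (477.5, -285), which means shifting about 2.6 mm along tool x. Then I'll descend and press.

```bash
python3 -m jog '[[2.6,0,25,0,0,0],[0,0,35,0,0,0],[0,0,30,0,0,0],[0,0,18,0,0,0],[0,0,6,0,0,0],[0,0,0,0,0,0],[0,0,0,0,0,0]]'
python3 - <<'E'
from h import *
import cv2
im=bot.capture("side");cv2.imwrite("pics/s2.png",cv2.resize(im[300:420,270:430,::-1],None,fx=4,fy=4,interpolation=2))
E
```

```text
time: 3.85
tool_pos: [478.4, -286.0, 88.8]
tcp_rot: [-3.14, 0.001, -2.838]
contact_force: [0.5, 0.9, 0.8]
grip_width: 45.1
finger_force: 0.0
```

View pics/s2.png

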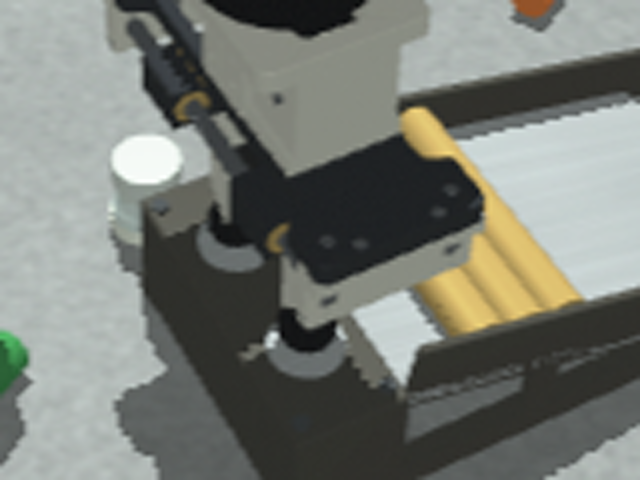

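The side picture shows both fingertips just above their caps (left about (230,230), right about (307,325)), so I press.

```bash
python3 -m jog '[[0,0,4,0,0,0],[0,0,3,0,0,0],[0,0,2,0,0,0],[0,0,2,0,0,0],[0,0,2,0,0,0],[0,0,1,0,0,0],[0,0,0,0,0,0]]'
```

```text
time: 4.6
tool_pos: [477.9, -285.6, 74.3]
tcp_rot: [-3.141, 0.0, -2.837]
contact_force: [-1.6, 1.4, 8.8]
grip_width: 45.0
finger_force: 4.1
```

```bash
python3 -m jog '[[0,0,1,0,0,0],[0,0,0.3,0,0,0],[0,0,0,0,0,0],[0,0,0,0,0,0],[0,0,0,0,0,0],[0,0,0,0,0,0],[0,0,0,0,0,0],[0,0,0,0,0,0],[0,0,0,0,0,0],[0,0,0,0,0,0],[0,0,0,0,0,0],[0,0,0,0,0,0]]'; python3 -m jog '[[0,0,0,0,0,0],[0,0,0,0,0,0],[0,0,0,0,0,0],[0,0,0,0,0,0],[0,0,0,0,0,0],[0,0,0,0,0,0],[0,0,0,0,0,0],[0,0,0,0,0,0],[0,0,0,0,0,0],[0,0,0,0,0,0],[0,0,0,0,0,0],[0,0,0,0,0,0]]'
python3 - <<'E'
from h import *
import cv2
im=bot.capture("side");cv2.imwrite("pics/s3.png",cv2.resize(im[280:450,270:490,::-1],None,fx=3.5,fy=3.5,interpolation=2))
E
```

```text
time: 5.8
tool_pos: [477.9, -285.6, 73.3]
tcp_rot: [-3.141, 0.001, -2.837]
contact_force: [-2.5, 1.2, 10.2]
grip_width: 45.1
finger_force: 4.6
time: 7.0
tool_pos: [477.9, -285.6, 73.3]
tcp_rot: [-3.141, 0.001, -2.837]
contact_force: [-1.4, 1.6, 9.6]
grip_width: 45.1
finger_force: 4.6
```

View pics/s3.png

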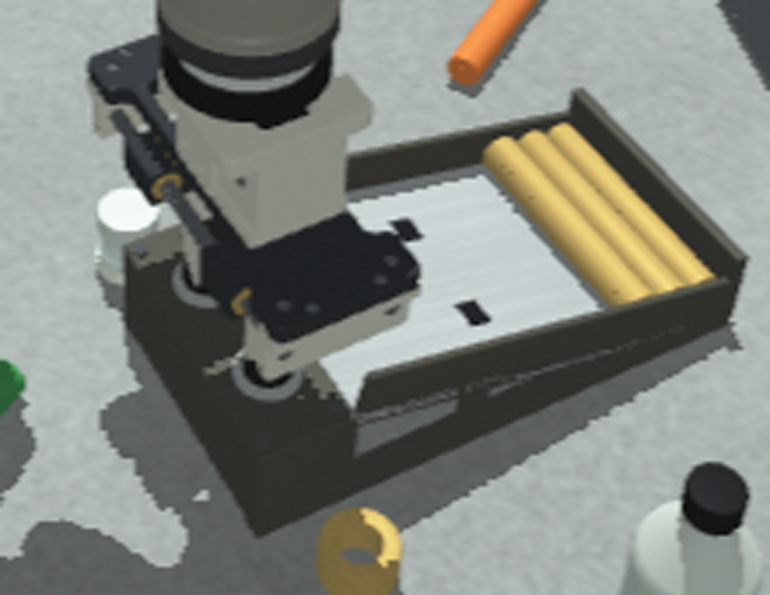

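All three shafts lie at the end stop (crop about (600,215)) with both plungers still down. Next I hold a moment longer, then lift straight up.

```bash
python3 -m jog '[[0,0,0,0,0,0],[0,0,0,0,0,0],[0,0,0,0,0,0],[0,0,0,0,0,0],[0,0,0,0,0,0],[0,0,0,0,0,0],[0,0,0,0,0,0],[0,0,0,0,0,0],[0,0,0,0,0,0],[0,0,0,0,0,0]]'; python3 -m jog '[[0,0,-2,0,0,0],[0,0,-2,0,0,0],[0,0,-3,0,0,0],[0,0,-5,0,0,0],[0,0,-15,0,0,0],[0,0,-30,0,0,0],[0,0,-30,0,0,0],[0,0,-30,0,0,0],[0,0,-15,0,0,0],[0,0,0,0,0,0],[0,0,0,0,0,0],[0,0,0,0,0,0]]'
python3 - <<'E'
from h import *
import cv2
im=bot.capture("side");cv2.imwrite("pics/s4.png",cv2.resize(im[280:450,270:490,::-1],None,fx=3.5,fy=3.5,interpolation=2))
E
```

```text
time: 8.05
tool_pos: [477.9, -285.6, 73.3]
tcp_rot: [-3.141, 0.001, -2.837]
contact_force: [-2.6, 1.7, 9.2]
grip_width: 45.0
finger_force: 4.6
time: 9.25
tool_pos: [477.1, -285.0, 202.8]
tcp_rot: [3.139, -0.002, -2.837]
contact_force: [0.0, -0.3, 1.0]
grip_width: 44.9
finger_force: 0.0
```

View pics/s4.png

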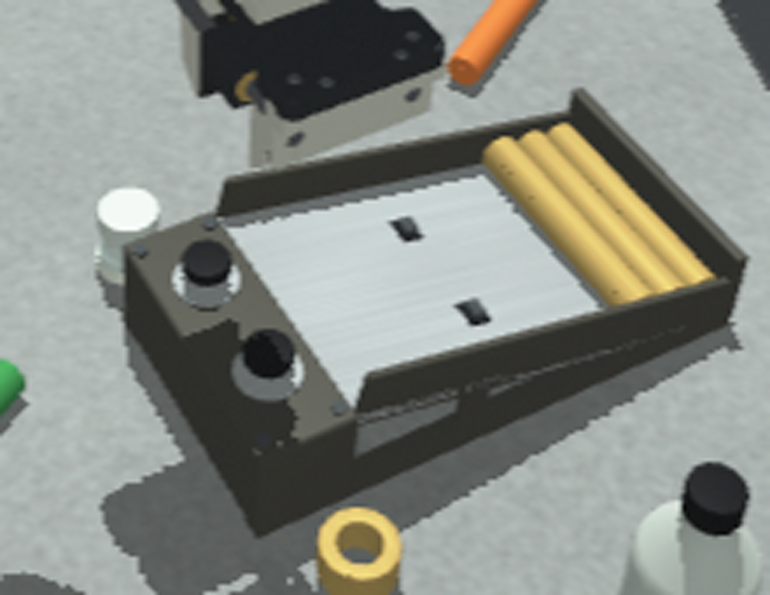

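The plungers are up again (crop (207,262) and (268,352)), the shafts lie at the stop and the gripper is clear.

```bash
python3 -c "
from plant import bot
print(bot.close_job())"
```

```text
the job is handed in; nothing more can be done
None
```

I pressed both plungers together and held them down until all three shafts lay at the end stop. The plungers then sprang back up, the arm moved clear, and I handed the job in at about 9 s; no verdict was returned.

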